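# Make a two-necked flask ready for charging: stopper and powder funnel

### The arm

A 6-joint arm with a two-finger parallel gripper is mounted at the origin on a cart in front of the work surface, level with it; the furniture and walls round the work are solid. World frame = base frame: x ahead of the robot, y to its left, z up, the work surface at z = 0. Lengths are in m, angles in rad, forces in N, time in s.
With the tool pointing down it reaches from about 0.325 to 0.85 m from the base axis. Payload 15.5 kg.
Tool frame: the origin (TCP) lies at the very end of the fingers, on their centre line; the grasp point (between the pads) lies 19 mm behind it; x points along the fingers, z is the direction in which the jaws open and shut, and the axes are right-handed (so a half turn about x gives the same grasp; the last joint's range is limited). The gripper opens to 91 mm and grips with 3 to 60 N. Pads are 32 mm wide; open, the fingers measure 118 mm over their backs; the gripper's body (76 mm by 178 mm) begins 60 mm behind the grasp point.
Start: joints at [-1.31, 0.494, 1.345, -0, 1.302, -0.096], TCP at [0.218, -0.586, 0.214] pointing down, gripper open.
Joint ranges: [-2.91, 2.91], [-0.82, 2.16], [0.22, 2.67], [-1.22, 4.37], [0.12, 2.79], [-3.08, 3.08]. Speed limits (rad/s): [1.89, 1.89, 2.57, 3.01, 3.01, 3.01].

### API

Orientations are given as a unit quaternion [w, x, y, z].
In Python, from workcell import robot, optics gives the robot as it stands. The module is installed in compiled form; this text tells all that it offers.
- The arm moves only by the tool servo_tool, never from a script. Its argument "increments" is a list of rows, each a list of 7 numbers: the shift along the tool's x, y, z in mm, then the turn, a rotation vector about the tool's x, y, z in rad, then the closure, from 0 (fully open) to 1 (shut). A call has 1 to 20 rows; each row shifts and turns the pose as measured when the row begins, along the tool's axes as they then stand; what a row does not reach is not made up. A row lasts 1/8 s, in which the tool goes at most 62.5 mm and 10.7 degrees, less where a joint would pass 70% of its speed; a pose out of reach is approached as far as the arm can. A call is refused whole if a number of a shift passes 62.5 or a number of a turn 0.188, either way. A call with a gripper value outside its range is refused whole. The fingers move at their own pace and stop on an object; "squeeze" is the grip in N (left out, the last holds). Time passes only in rows, so rows that do not move let the fingers close. It gives the time, the measured TCP pose, the force and the opening at its end, in the units of the state.
- robot.get_obs(): the state, without advancing time (a new reading comes with each control period).
- optics.read_camera(name): name is "scene" or "top" or "wrist"; returns the picture (480x640x3 uint8, red, green, blue); there is no depth.
- optics.calibration(name): a dict with "intrinsics" (3x3 intrinsics, pixels), "D" ([k1, k2, p1, p2, k3] as OpenCV has them; the pictures are not rectified), "world_to_cam" (4x4, takes a point from world to camera coordinates). Camera axes: x right, y up, looking along -z (the intrinsics and any distortion apply to the point x, -y, -z); pixel columns grow to the right and rows downward; lengths in m; the calibration is good to about 2 mm. A picture is of the moment at which its call begins: read the wrist's pose just before it. calibration takes no time and is no camera call; for the wrist camera it gives the pose at the moment of the call.
- robot.sign_off(): hands the job in, once; it reports no verdict.
The state is a dict: "time_s": time; "qpos": joint angles; "joint_velocities": joint speeds; "effort": joint torques, N m; "position": TCP position; "tcp_rot": TCP orientation; "ft_force": force on the tool from outside, world axes, zero at the start; "moment": the same for the moment, N m; "finger_gap": opening from 0.0 (shut) to 1.0 (fully open).
Only numpy, scipy, OpenCV 4.12 (cv2) and the standard library are available. Lean on these libraries where they do the work, as an engineer would, in place of code of your own. Each camera call takes 0.05 s, during which the arm holds its last target. There are 200 camera calls.

### The job

Get the two-necked glass flask on the support stand ready for charging with powder: close its slanted side neck with the red stopper, pushed fully home, and stand the blue powder funnel upright in its upright centre neck, let down as far as it goes. Treat the glass gently, and leave the other things on the bench where they are.

Things in the scene. Friction and masses are not known exactly. Their poses are not given: they have to be found in the camera images.
- flask: Fixed: clear round-bottom glass flask (bulb 160 mm across, centre 116 mm up) on a cork ring, clamped to a grey stand. Origin on the bench under the bulb, z up. Base plate: x -88 to +148 mm, y +-75 mm, 12 mm high. A 12 mm steel rod, 312 mm high, stands at x +125 mm; from it a clamp arm runs at 224 mm height to jaws round the centre neck, 35 mm either side of its axis, their screw to y +71 mm.
- centre_neck: The flask's upright neck. Origin at the centre of its mouth, 253 mm above the bench; z points straight up, out of the mouth. Round tapered bore, 47 mm across at the mouth, 43 mm at the bottom, free to 55 mm depth; 56 mm across outside at the rim.
- side_neck: The flask's slanted neck, leaning 33 degrees from vertical to the flask's -x side (roughly towards the robot). Origin at the centre of its mouth, 222 mm above the bench and 70 mm out from the centre neck's axis; z points along the neck's axis, out of the mouth. Round tapered bore, 47 mm across at the mouth, 43 mm at the bottom, free to 45 mm depth; 56 mm across outside at the rim.
- stopper_center (a point): Red stopper, 78 mm long, about 70 g, upright in one hole of the white holder. Point: on its axis, half-way up, at the flange's underside; z runs to the knob. Below it a cone 39 mm long, 44 mm across at the flange, 34 mm at the tip; above it a flange 54 mm across, 6 mm thick, then a round knob 30 mm across, 6 to 39 mm above the point. Home: flange on the rim, point at the mouth's centre.
- funnel_center (a point): Blue open powder funnel, 92 mm long, about 60 g, upright in the holder's other hole. Point: on its axis, half-way up, at the underside of its stop ring; z runs to the wide end. Stem 30 to 41 mm across below it; stop ring 55 mm across, 4 mm thick; bowl widening to 62 mm at +16 mm, then a straight collar 62 mm across, wall 3 mm, +16 to +46 mm. Fully down: ring on the rim, point at the mouth's centre.
- holder_hole_a (a point): Centre of one 46 mm hole in the top of the white holder (fixed; 100 x 250 mm plate on two cheeks, top at 70 mm). The holes lie 130 mm apart along the holder's y.
- holder_hole_b (a point): Centre of the other hole. Either hole may hold the stopper, the other holds the funnel.
- white_cap_bottle: small beige reagent bottle with a white cap, 48 mm across, 76 mm high; a bystander; origin at the centre of its underside.
- filter_box: flat blue and white box, 118 x 118 x 34 mm; a bystander; origin at the centre of its underside.
- marker: white marker pen with a blue cap, 128 mm long; a bystander; origin at the centre of its underside.
- pipette: white hand pipette with a red end, lying on its side, 221 mm long; a bystander; origin at the centre of its underside.
There are look-alikes about, which are no part of the job. Of the things shaped like the part that bears stopper_center, the red one is meant. Leave any pink look-alike of the part that bears funnel_center alone.

How it is judged:
At the end, for the whole second after the job is handed in: Stopper in the slanted neck, knob outwards, flange on the rim: flange centre within 5 mm of the mouth's centre, axis within 0.1 rad of the neck's. Funnel in the upright neck, wide end up, within 0.1 rad of upright, its stop ring on the rim, mid-point within 5 mm of the mouth's centre. Both at rest (distance between stopper_center and side_neck below 0.005 m and angle between the z axis of stopper_center and the z axis of side_neck, either way round below 0.1 rad and angle between stopper_center's own z axis and vertical below 1 rad and distance between funnel_center and centre_neck below 0.005 m and angle between funnel_center's own z axis and vertical below 0.1 rad); the robot touches nothing.
It fails at once if The flask or its stand is pressed or knocked with more than 60 N (contact force between flask and anything else above 60 N).
It fails at once if A bystander (pipette, bottle with white cap, filter box, marker) is moved by more than 30 mm (distance of any of pipette, white_cap_bottle, filter_box, marker from where it was at the start of the episode above 0.03 m).
It also fails if it takes over 58 s, if anything falls off the work surface, if the arm or the gripper's body presses on something with over 40 N, if the wrist force passes 120 N, or if a joint passes its speed limit or range.

## Working session

There is one attempt and no reset: what is moved stays moved. The work goes in short steps, Python scripts to look and compute and a tool call to move; the robot and the scene stay as the last step left them, time stands still between calls to the robot, and variables do not carry over. Pictures are saved under pics/ and viewed, about 8 in all and at most 12, crops included, and the job is handed in when it is done.

Besides the shell and the picture viewer there is one more tool, called as name(argument=value, ...) on one line, values as JSON. servo_tool: Moves the arm, as the interface text tells. Its arguments: {"type":"object","properties":{"increments":{"type":"array","items":{"type":"array","items":{"type":"number"}}},"squeeze":{"type":"number"}},"required":["increments"]}

```bash
mkdir -p pics; ls; python3 - <<'E'
from workcell import robot, optics
import cv2, numpy as np
print(robot.get_obs())
for n in ("scene","top","wrist"):
    c=optics.calibration(n); print(n,np.round(c["intrinsics"],1).tolist(),np.round(c["D"],3),np.round(c["world_to_cam"],4).tolist())
    cv2.imwrite(f"pics/{n}0.png",optics.read_camera(n)[:,:,::-1])
E
```

```text
pics
{'time_s': 0.0, 'qpos': array([-1.30949888e+00,  4.94166357e-01,  1.34617326e+00, -4.54500546e-06,
        1.30246452e+00, -9.55147383e-02]), 'joint_velocities': array([ 0.00037411,  0.00150714, -0.00100983,  0.00030143, -0.00155874,
       -0.00059914]), 'effort': array([-4.67581325e-03, -8.78824282e+01, -3.81844068e+01,  7.03821843e-02,
        5.34501253e-02, -6.03400645e-05]), 'position': array([ 0.21819685, -0.58525681,  0.21333445]), 'tcp_rot': array([ 0.58046672,  0.40360845,  0.58112254, -0.40305731]), 'ft_force': array([0.60118703, 0.28747602, 0.32818821]), 'moment': array([-0.069384  , -0.00806716, -0.00405871]), 'finger_gap': 0.9990476589619124}
scene [[552.9, 0.0, 316.6], [0.0, 552.9, 235.4], [0.0, 0.0, 1.0]] [-0.065  0.     0.     0.     0.   ] [[0.9529, 0.3028, 0.0149, -0.5151], [-0.2623, 0.7989, 0.5412, 0.0551], [0.152, -0.5196, 0.8408, -1.4732], [0.0, 0.0, 0.0, 1.0]]
top [[536.1, 0.0, 321.9], [0.0, 536.1, 239.5], [0.0, 0.0, 1.0]] [0.035 0.    0.    0.    0.   ] [[-0.0216, -0.9998, 0.0047, 0.0176], [0.9875, -0.0206, 0.1562, -0.534], [-0.156, 0.008, 0.9877, -1.3269], [0.0, 0.0, 0.0, 1.0]]
wrist [[359.4, 0.0, 321.2], [0.0, 359.4, 242.2], [0.0, 0.0, 1.0]] [-0.054  0.     0.     0.     0.   ] [[0.3488, -0.9372, -0.0017, -0.6245], [0.9018, 0.3361, -0.2715, 0.0294], [0.255, 0.0932, 0.9624, -0.3925], [0.0, 0.0, 0.0, 1.0]]
```

View pics/scene0.png

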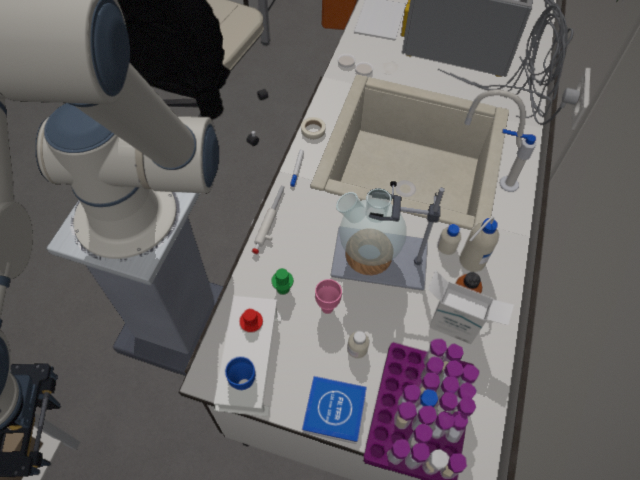

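View pics/top0.png

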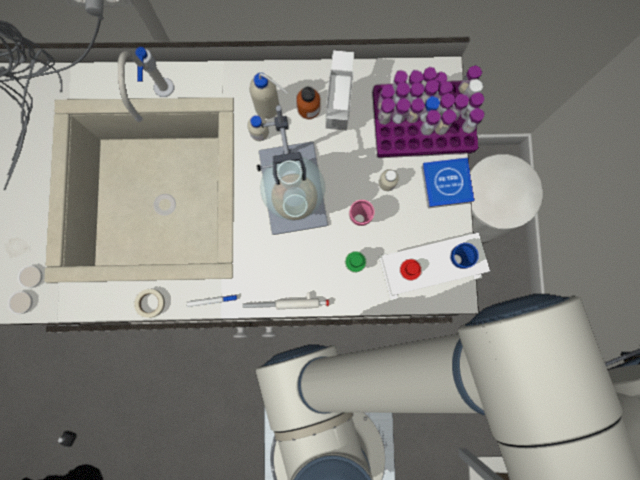

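Look-alikes: stopper shape – red at top (411,269) / scene (251,320), green at top (356,261). Funnel shape – blue at top (463,255) / scene (241,373), pink at top (361,212). By the description I choose the red stopper and the blue funnel. I'll check both in a close crop and look at the necks in the same picture.

```bash
cat > h.py <<'E'
from workcell import robot, optics
import cv2, numpy as np
from scipy.spatial.transform import Rotation as R
def cal(n):
    c=optics.calibration(n); return np.array(c["intrinsics"]),np.array(c["D"]),np.array(c["world_to_cam"])
F=np.diag([1.,-1,-1])
def proj(P,c):
    K,D,T=c; P=np.atleast_2d(P).astype(float)
    M=F@T[:3,:3]; t=F@T[:3,3]
    return cv2.projectPoints(P,cv2.Rodrigues(M)[0],t,K,D)[0][:,0]
def atz(uv,z,c):
    K,D,T=c; uv=np.atleast_2d(uv).astype(float)
    n=cv2.undistortPoints(uv[:,None],K,D)[:,0]
    d=np.c_[n,np.ones(len(n))]@F@T[:3,:3]   # rows: R^T F n
    o=-T[:3,:3].T@T[:3,3]
    return o+d*((z-o[2])/d[:,2])[:,None]
def tcp():
    o=robot.get_obs(); q=o["tcp_rot"]; return o["position"],R.from_quat(q[[1,2,3,0]]),o
def hsvmask(im,lo,hi):
    return cv2.inRange(cv2.cvtColor(im,cv2.COLOR_RGB2HSV),np.array(lo),np.array(hi))
E
python3 - <<'E'
from h import *
t=cv2.imread("pics/top0.png"); s=cv2.imread("pics/scene0.png")
a=cv2.resize(t[130:240,245:345],(400,440),interpolation=cv2.INTER_CUBIC)  # x4
b=cv2.resize(t[220:305,340:500],(400,212),interpolation=cv2.INTER_CUBIC)  # x2.5
c=cv2.resize(s[180:292,320:450],(400,345)[:2],interpolation=cv2.INTER_CUBIC)
img=np.zeros((600,800,3),np.uint8); img[:440,:400]=a; img[:345,400:]=c; img[360:572,400:]=b
cv2.imwrite("pics/comp.png",img)
T=cal("top"); S=cal("scene")
tr=t[:,:,::-1].copy(); sr=s[:,:,::-1].copy()
for nm,im,C,roi in(("top",tr,T,(380,235,490,300)),("scene",sr,S,(210,300,275,400))):
    x0,y0,x1,y1=roi
    for col,ms in (("red",[((0,150,60),(8,255,255)),((172,150,60),(180,255,255))]),("blue",[((105,120,40),(125,255,255))])):
        m=sum(hsvmask(im,*q).astype(int) for q in ms)>0
        mm=np.zeros_like(m); mm[y0:y1,x0:x1]=m[y0:y1,x0:x1]
        ys,xs=np.nonzero(mm); print(nm,col,len(xs),xs.mean(),ys.mean(),xs.min(),xs.max(),ys.min(),ys.max())
E
```

```text
top red 313 410.2332268370607 269.3067092651757 401 420 260 279
top blue 468 465.15384615384613 254.80769230769232 451 477 243 267
scene red 386 250.5440414507772 320.38082901554407 240 261 309 331
scene blue 711 240.0407876230661 372.40928270042195 226 254 357 389
```

View pics/comp.png

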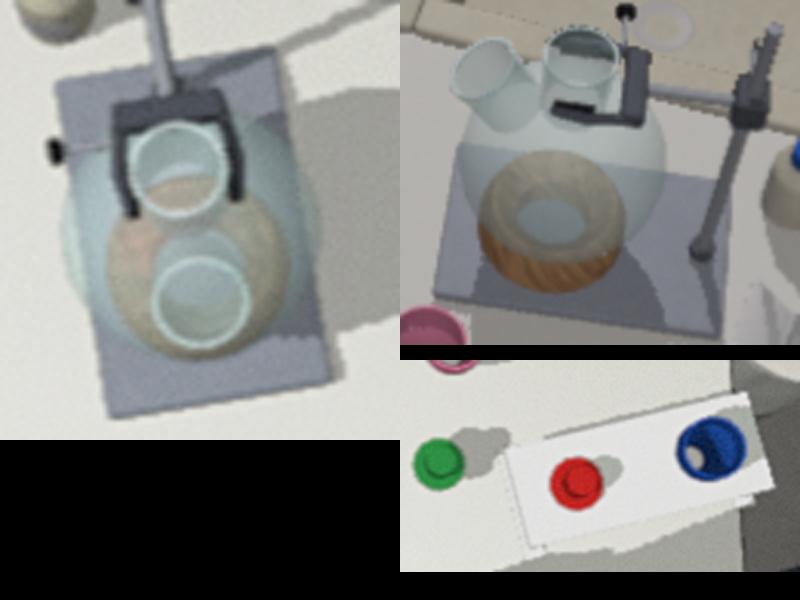

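The crop shows the red stopper and blue funnel in the white holder, with the green stopper beside it and the pink funnel on the bench. The necks are clear: centre mouth at top (289.5,172.5) and side mouth at top (295.3,205.3).

```bash
python3 - <<'E'
from h import *
from scipy.optimize import least_squares
T=cal("top"); S=cal("scene")
ct=np.array([245,130])
tp={"c":[178,170],"s":[201,301]}
base=np.array([[55,82],[275,47],[330,380],[110,417]])/4+ct
# flask-frame points
cor=np.array([[148,75,12],[148,-75,12],[-88,-75,12],[-88,75,12]])/1e3
cn=np.array([[0,0,.253]]); sn=np.array([[-.070,0,.222]])
obsT=np.vstack([base,[np.array(tp["c"])/4+ct],[np.array(tp["s"])/4+ct]])
obsS=np.array([[378.8,197.9],[348.3,201.8]])
def world(p,P): return P@R.from_euler('z',p[2]).as_matrix().T+[p[0],p[1],0]
def f(p):
    return np.r_[(proj(world(p,np.vstack([cor,cn,sn])),T)-obsT).ravel(),(proj(world(p,np.vstack([cn,sn])),S)-obsS).ravel()]
r=least_squares(f,[.6,.1,0]); print(r.x,np.round(r.fun,1))
print("top-only necks",atz(obsT[4],.253,T),atz(obsT[5],.222,T)); print("scene",atz(obsS[0],.253,S),atz(obsS[1],.222,S))
# stopper & funnel by silhouettes extents: fit x,y of body from circles
def circ(rad,z): a=np.linspace(0,2*np.pi,72); return np.c_[rad*np.cos(a),rad*np.sin(a),0*a+z]
st=np.vstack([circ(.027,.07),circ(.027,.076),circ(.015,.109),circ(.015,.08)])
fu=np.vstack([circ(.0275,.07),circ(.031,.086),circ(.031,.116)])
def box(P,C):
    q=proj(P,C); return np.r_[q.min(0),q.max(0)]
for nm,P,bt,bs in(("stop",st,[401,260,420,279],[240,309,261,331]),("fun",fu,[451,243,477,267],[226,357,254,389])):
    g=lambda p:np.r_[box(P+[p[0],p[1],0],T)-np.array(bt)-[-.5,-.5,.5,.5],box(P+[p[0],p[1],0],S)-np.array(bs)-[-.5,-.5,.5,.5]]
    q=least_squares(g,[.37,-.2]); print(nm,q.x,np.round(q.fun,1))
for nm,uv,z in(("bottle",(389,180),.076),("green",(356,261),.1),("pink",(361,210),.09),("box",(448,183),.034),("amber",(308,98),.09)): print(nm,atz(uv,z,T).round(3))
E
```

```text
[0.65316903 0.07589555 0.14390041] [-0.6 -1.9 -0.3 -1.9  0.6  0.2 -1.   0.2  0.  -0.8 -0.1  0.3 -0.6  0.1
 -2.8  0.1]
top-only necks [[0.65144143 0.07599024 0.253     ]] [[0.58464892 0.0656948  0.222     ]]
scene [[0.65427287 0.07652055 0.253     ]] [[0.58970961 0.06803932 0.222     ]]
stop [ 0.4503797 -0.2098524] [-1.5 -1.2  0.8  0.8 -1.5 -0.7  0.9  1.1]
fun [ 0.47955505 -0.33646227] [-1.2 -1.   0.8  0.9 -1.3 -0.6  1.2  0.8]
bottle [[ 0.678 -0.167  0.076]]
green [[ 0.471 -0.075  0.1  ]]
pink [[ 0.599 -0.092  0.09 ]]
box [[ 0.678 -0.326  0.034]]
amber [[0.895 0.034 0.09 ]]
```

```bash
cat >> h.py <<'E'
YAW=0.148
def Rgoal(tilt,yaw=YAW,sgn=1):
    # tool x = downwards tilted forward; z = jaw dir along +-y_f
    f=R.from_euler('z',yaw).as_matrix()
    x=f@np.array([np.sin(tilt),0,-np.cos(tilt)]); z=sgn*f[:,1]; return R.from_matrix(np.c_[x,np.cross(z,x),z])
def plan(P,Rg):
    p,r,o=tcp(); rv=(r.inv()*Rg).as_rotvec()
    d=Rg.inv().apply(np.array(P)-p)*1e3
    print("t",round(o["time_s"],2),"tcp",p.round(4),"F",o["ft_force"].round(1),"gap",round(o["finger_gap"],3))
    print(" rot first(tool)",rv.round(3),"|",round(np.linalg.norm(rv),3)," then shift mm(goal tool axes)",d.round(1)," shift now-axes",(r.inv().apply(np.array(P)-p)*1e3).round(1))
E
python3 - <<'E'
from h import *
p,r,o=tcp(); print(r.as_matrix().round(3))
M=r.as_matrix(); print("jaw yaw",np.arctan2(M[1,2],M[0,2]),"az",np.arctan2(p[1],p[0]))
for s in(1,-1): plan([.450,-.210,.15],Rgoal(0,sgn=s))
E
```

```text
[[-0.     0.937  0.349]
 [ 0.001  0.349 -0.937]
 [-1.     0.    -0.001]]
jaw yaw -1.214000538823389 az -1.2139593619357094
t 0.15 tcp [ 0.2182 -0.5854  0.2135] F [ 0.5  0.6 -0.1] gap 0.998
 rot first(tool) [-2.933e+00 -0.000e+00 -1.000e-03] | 2.933  then shift mm(goal tool axes) [  63.5 -284.6  337.1]  shift now-axes [  63.8  348.3 -270.7]
t 0.15 tcp [ 0.2182 -0.5854  0.2135] F [ 0.5  0.6 -0.1] gap 0.998
 rot first(tool) [ 0.209 -0.001  0.   ] | 0.209  then shift mm(goal tool axes) [  63.5  284.6 -337.1]  shift now-axes [  63.8  348.3 -270.7]
```

servo_tool(increments=[[0, 0, 0, 0.105, 0, 0, 0], [0, 0, 0, 0.105, 0, 0, 0], [0, 28, -34, 0, 0, 0, 0], [0, 28, -34, 0, 0, 0, 0], [0, 28, -34, 0, 0, 0, 0], [0, 28, -34, 0, 0, 0, 0], [0, 28, -34, 0, 0, 0, 0], [5, 28, -34, 0, 0, 0, 0], [5, 28, -34, 0, 0, 0, 0], [5, 28, -34, 0, 0, 0, 0], [5, 28, -34, 0, 0, 0, 0], [0, 20, -25, 0, 0, 0, 0], [0, 0, 0, 0, 0, 0, 0]], squeeze=20)

```text
time_s: 1.78
position: [0.4471, -0.2077, 0.1913]
tcp_rot: [0.532, 0.465, 0.534, -0.464]
ft_force: [0.0, -1.0, -0.0]
finger_gap: 1.002
```

```bash
python3 - <<'E'
from h import *
plan([.450,-.210,.15],Rgoal(0,sgn=-1))
c=cal("wrist"); im=optics.read_camera("wrist"); o=im[:,:,::-1].copy()
for P in([.450,-.210,.109],[.450,-.210,.076],[.4796,-.3365,.116]):
    u=proj(P,c)[0]; print(P,u.round(1)); cv2.drawMarker(o,tuple(int(v) for v in u),(255,255,0),0,12,1)
cv2.imwrite("pics/w1.png",o)
E
```

```text
t 1.77 tcp [ 0.4471 -0.2077  0.1913] F [ 0. -1. -0.] gap 1.002
 rot first(tool) [-0.01  -0.004  0.001] | 0.011  then shift mm(goal tool axes) [41.3  2.6  2.7]  shift now-axes [41.3  2.6  2.8]
[0.45, -0.21, 0.109] [325.4 247. ]
[0.45, -0.21, 0.076] [325.1 235.5]
[0.4796, -0.3365, 0.116] [505.8 233.9]
```

View pics/w1.png

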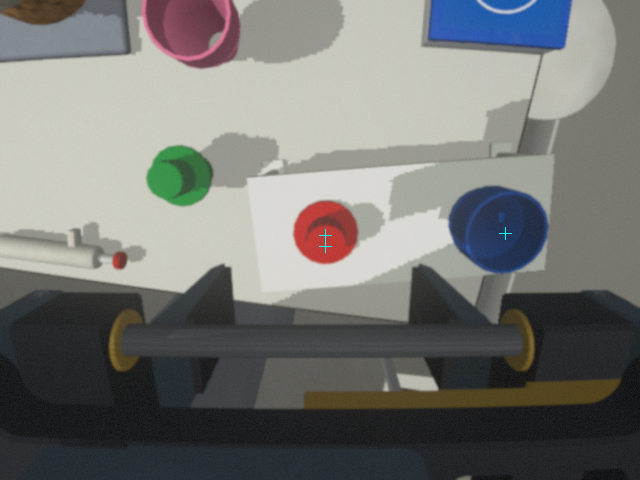

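The wrist view shows the red stopper at (325,232) and the blue funnel at (498,229), close to my predictions. I'll refine both by silhouette.

```bash
cat >> h.py <<'E'
def circ(rad,z): a=np.linspace(0,2*np.pi,72); return np.c_[rad*np.cos(a),rad*np.sin(a),0*a+z]
STOP=np.vstack([circ(.027,.07),circ(.027,.076),circ(.015,.109),circ(.015,.08)])
FUN=np.vstack([circ(.0275,.07),circ(.031,.086),circ(.031,.116)])
def bbox_fit(P,m,C,x0):
    from scipy.optimize import least_squares
    n,l,s,_=cv2.connectedComponentsWithStats(m.astype(np.uint8)); k=1+np.argmax(s[1:,4]); x,y,w,h=s[k,:4]
    b=np.array([x-.5,y-.5,x+w-.5,y+h-.5])
    def g(p):
        q=proj(P+[p[0],p[1],0],C); return np.r_[q.min(0),q.max(0)]-b
    r=least_squares(g,x0); return r.x,r.fun
E
python3 - <<'E'
from h import *
c=cal("wrist"); im=optics.read_camera("wrist")
hs=cv2.cvtColor(im,cv2.COLOR_RGB2HSV); h,s,v=[hs[...,i].astype(int) for i in range(3)]
red=((h<8)|(h>172))&(s>150)&(v>40); red[:,:200]=0
blu=(h>105)&(h<130)&(s>150)&(v>25); blu[:120]=0
for n,P,m,x0 in(("stop",STOP,red,[.45,-.21]),("fun",FUN,blu,[.48,-.336])):
    x,f=bbox_fit(P,m,c,x0); print(n,x.round(4),f.round(1))
E
```

```text
stop [ 0.452  -0.2096] [-2.3 -1.8  2.3  2. ]
fun [ 0.4794 -0.3427] [-10.5  -3.5   9.4   4.4]
```

```bash
python3 - <<'E'
from h import *
c=cal("wrist"); T=c[2]; o=-T[:3,:3].T@T[:3,3]; print("cam",o.round(4))
for z in(.07,.05,.06): 
    q=atz([[248,178],[262,291],[553,155],[546,268]],z,c); print(z,q.round(4).tolist(),np.linalg.norm(q[0]-q[1]).round(4),np.linalg.norm(q[0]-q[2]).round(4))
print(proj(STOP+[.452,-.2096,0],c).min(0),proj(STOP+[.452,-.2096,0],c).max(0))
im=cv2.cvtColor(optics.read_camera("wrist"),cv2.COLOR_RGB2HSV); print(im[232,285:300].tolist(), im[232,352:362].tolist()); print(im[229,445:455].tolist(),im[229,540:552].tolist())
# top cam check of holder corners: crop offset(340,220) scale2.5
t=np.array([[507-400,447-360],[530-400,547-360],[745-400,393-360],[773-400,487-360]])/2.5+[340,220]
q=atz(t,.07,cal("top")); print(q.round(4).tolist(),np.linalg.norm(q[0]-q[1]),np.linalg.norm(q[0]-q[2]))
E
```

```text
cam [ 0.5238 -0.1994  0.3626]
0.07 [[0.4868, -0.1435, 0.07], [0.3899, -0.1637, 0.07], [0.5399, -0.3856, 0.07], [0.4451, -0.409, 0.07]] 0.099 0.2479
0.05 [[0.4843, -0.1396, 0.05], [0.3808, -0.1613, 0.05], [0.541, -0.3983, 0.05], [0.4397, -0.4233, 0.05]] 0.1058 0.2648
0.06 [[0.4856, -0.1415, 0.06], [0.3853, -0.1625, 0.06], [0.5404, -0.3919, 0.06], [0.4424, -0.4162, 0.06]] 0.1024 0.2563
[290.27751862 198.21595478] [355.94084284 263.04191152]
[[24, 6, 218], [25, 7, 219], [24, 6, 219], [26, 8, 218], [19, 13, 217], [7, 31, 211], [3, 77, 203], [1, 131, 194], [1, 172, 193], [1, 173, 193], [1, 177, 192], [1, 182, 191], [1, 176, 193], [1, 174, 193], [1, 180, 190]] [[1, 153, 145], [1, 148, 146], [1, 142, 147], [3, 108, 149], [7, 57, 156], [22, 23, 164], [36, 15, 167], [33, 13, 171], [38, 18, 169], [37, 14, 167]]
[[30, 2, 216], [45, 2, 209], [113, 12, 184], [112, 44, 149], [111, 95, 113], [110, 99, 88], [112, 88, 78], [112, 86, 80], [111, 85, 78], [114, 82, 78]] [[113, 119, 73], [112, 131, 74], [109, 159, 90], [110, 170, 111], [110, 145, 125], [110, 104, 130], [108, 51, 125], [105, 4, 116], [30, 13, 118], [30, 13, 116], [33, 19, 122], [30, 19, 121]]
[[0.4882, -0.1441, 0.07], [0.3887, -0.1628, 0.07], [0.5378, -0.3841, 0.07], [0.443, -0.4053, 0.07]] 0.10127823459801831 0.2449882748648019
```

servo_tool(increments=[[20, 4, 2.6, -0.01, -0.004, 0, 0], [20, 0, 0, 0, 0, 0, 0], [20, 0, 0, 0, 0, 0, 0], [20, 0, 0, 0, 0, 0, 0], [15, 0, 0, 0, 0, 0, 0], [10, 0, 0, 0, 0, 0, 0], [5, 0, 0, 0, 0, 0, 0], [0, 0, 0, 0, 0, 0, 0]], squeeze=20)

```text
time_s: 2.92
position: [0.4483, -0.2196, 0.0789]
tcp_rot: [0.534, 0.464, 0.532, -0.466]
ft_force: [0.0, 0.6, -0.2]
finger_gap: 1.002
```

```bash
python3 - <<'E'
from h import *
plan([.4515,-.210,.080],Rgoal(0,sgn=-1))
E
```

```text
t 2.92 tcp [ 0.4483 -0.2196  0.0789] F [ 0.   0.6 -0.2] gap 1.002
 rot first(tool) [-0.012  0.004 -0.   ] | 0.012  then shift mm(goal tool axes) [-1.1  4.6 -9.1]  shift now-axes [-1.1  4.5 -9.1]
```

servo_tool(increments=[[-0.5, 4.5, -9, -0.012, 0.004, 0, 0], [0, 0, 0, 0, 0, 0, 0]])

```text
time_s: 3.18
position: [0.4521, -0.2097, 0.0802]
tcp_rot: [0.536, 0.462, 0.535, -0.461]
ft_force: [0.8, -0.8, -0.7]
finger_gap: 1.0
```

```bash
python3 - <<'E'
from h import *
plan([.4515,-.210,.080],Rgoal(0,sgn=-1))
E
```

```text
t 3.17 tcp [ 0.4521 -0.2097  0.0802] F [ 0.8 -0.8 -0.7] gap 1.0
 rot first(tool) [ 0.001  0.    -0.002] | 0.002  then shift mm(goal tool axes) [ 0.2 -0.7  0.2]  shift now-axes [ 0.2 -0.7  0.2]
```

servo_tool(increments=[[0, 0, 0, 0, 0, 0, 1], [0, 0, 0, 0, 0, 0, 1], [0, 0, 0, 0, 0, 0, 1], [0, 0, 0, 0, 0, 0, 1], [0, 0, 0, 0, 0, 0, 1], [0, 0, 0, 0, 0, 0, 1], [-10, 0, 0, 0, 0, 0, 1], [-20, 0, 0, 0, 0, 0, 1], [-30, 0, 0, 0, 0, 0, 1], [-30, 0, 0, 0, 0, 0, 1], [-30, 0, 0, 0, 0, 0, 1], [-30, 0, 0, 0, 0, 0, 1], [-30, 0, 0, 0, 0, 0, 1], [-30, 0, 0, 0, 0, 0, 1], [-20, 0, 0, 0, 0, 0, 1], [0, 0, 0, 0, 0, 0, 1]], squeeze=25)

```text
time_s: 5.18
position: [0.4504, -0.2087, 0.3238]
tcp_rot: [0.537, 0.462, 0.535, -0.461]
ft_force: [-0.3, 0.1, -1.5]
finger_gap: 0.324
```

```bash
python3 - <<'E'
from h import *
# side neck
f=R.from_euler('z',YAW).as_matrix(); C=np.array([.6525,.076,0])
sm=C+f@[-.070,0,.222]; n=f@[-np.sin(np.radians(33)),0,np.cos(np.radians(33))]
print("mouth",sm.round(4),"n",n.round(3))
g=.010 # tcp is ~10mm along axis above point
plan(sm+n*(g+.085),Rgoal(np.radians(33),sgn=-1))
print(tcp()[1].as_matrix().round(3))
E
```

```text
mouth [0.5833 0.0657 0.222 ] n [-0.539 -0.08   0.839]
t 5.17 tcp [ 0.4504 -0.2087  0.3238] F [-0.3  0.1 -1.5] gap 0.324
 rot first(tool) [0.002 0.002 0.572] | 0.572  then shift mm(goal tool axes) [  84.    88.7 -251.8]  shift now-axes [  22.1  120.4 -251.7]
[[ 0.004  0.989  0.149]
 [-0.001  0.149 -0.989]
 [-1.     0.004  0.002]]
```

servo_tool(increments=[[0, 0, -20, 0, 0, 0.114, 1], [0, 0, -20, 0, 0, 0.114, 1], [0, 0, -20, 0, 0, 0.114, 1], [0, 0, -20, 0, 0, 0.114, 1], [0, 0, -20, 0, 0, 0.114, 1], [8, 9, -22, 0, 0, 0, 1], [8, 9, -22, 0, 0, 0, 1], [8, 9, -22, 0, 0, 0, 1], [8, 9, -22, 0, 0, 0, 1], [8, 9, -22, 0, 0, 0, 1], [8, 9, -20, 0, 0, 0, 1], [8, 9, -10, 0, 0, 0, 1], [0, 0, 0, 0, 0, 0, 1]])

```text
time_s: 6.8
position: [0.4906, 0.0501, 0.3]
tcp_rot: [0.643, 0.597, 0.381, -0.292]
ft_force: [0.0, -0.1, -1.0]
finger_gap: 0.325
```

```bash
cat >> h.py <<'E'
f_=R.from_euler('z',YAW).as_matrix(); CF=np.array([.6525,.076,0])
sm=CF+f_@[-.070,0,.222]; nn=f_@[-np.sin(np.radians(33)),0,np.cos(np.radians(33))]; cm=CF+[0,0,.253]
E
python3 - <<'E'
from h import *
plan(sm+nn*.095,Rgoal(np.radians(33),sgn=-1))
c=cal("wrist"); im=optics.read_camera("wrist")[:,:,::-1].copy()
p,r,o=tcp(); B=r.as_matrix()
def ring(c0,ax,rad):
    a=np.linspace(0,2*np.pi,60); u=np.cross(ax,[0,1,0]); u/=np.linalg.norm(u); v=np.cross(ax,u); return c0+rad*(np.cos(a)[:,None]*u+np.sin(a)[:,None]*v)
for n in("wrist","scene","top"):
    C=cal(n); im=optics.read_camera(n)[:,:,::-1].copy(); cv2.imwrite(f"pics/{n}_pre_raw.png",im)
    for P,col in((ring(sm,nn,.028),(0,255,255)),(ring(cm,np.array([0,0,1.]),.028),(0,255,255)),(ring(p+B[:,0]*.010,B[:,0],.027),(255,255,0))):
        cv2.polylines(im,[np.int32(proj(P,C)*16)],True,col,1,cv2.LINE_AA,4)
    cv2.imwrite(f"pics/{n}_pre.png",im)
w=cv2.imread("pics/wrist_pre.png"); s=cv2.imread("pics/scene_pre.png"); t=cv2.imread("pics/top_pre.png")
o=np.zeros((600,800,3),np.uint8); o[:300,:400]=cv2.resize(w,(400,300)); o[:300,400:]=cv2.resize(s[150:255,310:450],(400,300)); o[300:,:400]=cv2.resize(t[140:230,250:370],(400,300))
cv2.imwrite("pics/pre.png",o)
E
```

```text
t 6.8 tcp [0.4906 0.0501 0.3   ] F [ 0.  -0.1 -1. ] gap 0.325
 rot first(tool) [-0.007  0.001 -0.002] | 0.007  then shift mm(goal tool axes) [21.6 36.3 -1.7]  shift now-axes [21.7 36.3 -2. ]
```

View pics/pre.png

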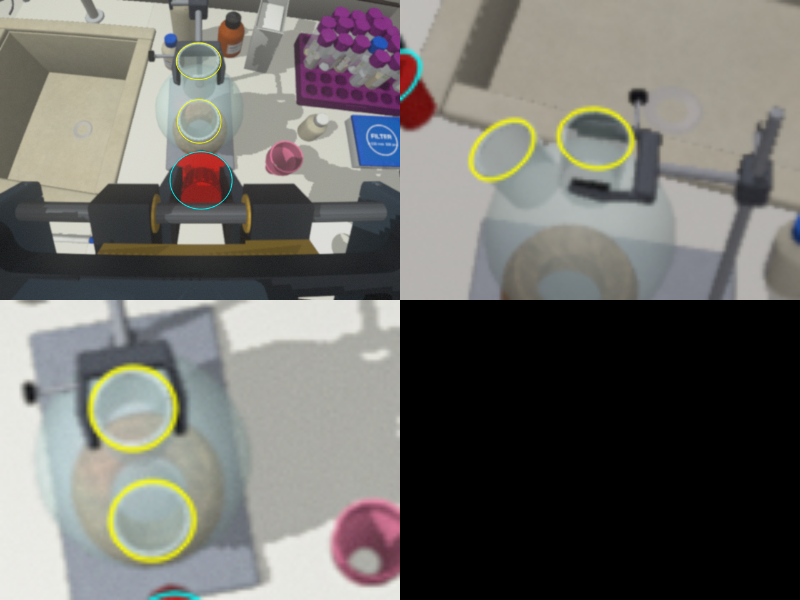

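Overlays of the estimated rims (yellow) fit the real rims in all three views to about a pixel. The held stopper sits at its predicted place at the wrist (402,360). Next I'll move onto the neck's axis and stop short of the mouth.

servo_tool(increments=[[0, 18, -1, -0.007, 0, -0.002, 1], [0, 18, -1, 0, 0, 0, 1], [15, 0, 0, 0, 0, 0, 1], [10, 0, 0, 0, 0, 0, 1], [0, 0, 0, 0, 0, 0, 1]])

```text
time_s: 7.62
position: [0.5335, 0.0538, 0.2996]
tcp_rot: [0.644, 0.596, 0.38, -0.293]
ft_force: [-0.2, 0.4, -0.3]
finger_gap: 0.32
```

```bash
python3 - <<'E'
from h import *
plan(sm+nn*.055,Rgoal(np.radians(33),sgn=-1))
E
```

```text
t 7.62 tcp [0.5335 0.0538 0.2996] F [-0.2  0.4 -0.3] gap 0.32
 rot first(tool) [-0.006  0.005 -0.001] | 0.008  then shift mm(goal tool axes) [37.8  0.5 -4.4]  shift now-axes [37.8  0.4 -4.6]
```

servo_tool(increments=[[10, 0.4, -4.5, -0.006, 0.005, 0, 1], [14, 0, 0, 0, 0, 0, 1], [12, 0, 0, 0, 0, 0, 1], [0, 0, 0, 0, 0, 0, 1]])

```text
time_s: 8.12
position: [0.5535, 0.0614, 0.2675]
tcp_rot: [0.645, 0.595, 0.382, -0.29]
ft_force: [-0.7, -0.2, -0.4]
finger_gap: 0.32
```

```bash
python3 - <<'E'
from h import *
plan(sm+nn*.055,Rgoal(np.radians(33),sgn=-1))
p,r,o=tcp(); B=r.as_matrix()
def ring(c0,ax,rad):
    a=np.linspace(0,2*np.pi,60); u=np.cross(ax,[0,1,0]); u/=np.linalg.norm(u); v=np.cross(ax,u); return c0+rad*(np.cos(a)[:,None]*u+np.sin(a)[:,None]*v)
rois={"wrist":(240,150,560,390),"scene":(310,140,430,230),"top":(245,150,365,240)}
o=np.zeros((600,800,3),np.uint8)
for k,n in enumerate(("wrist","scene","top")):
    C=cal(n); im=optics.read_camera(n)[:,:,::-1].copy(); x0,y0,x1,y1=rois[n]
    sc=400/(x1-x0); im=cv2.resize(im[y0:y1,x0:x1],(400,300),interpolation=cv2.INTER_CUBIC)
    if k==0: o[:300,400:]=im; 
    for P,col in((ring(sm,nn,.028),(0,255,255)),(ring(p+B[:,0]*.010,B[:,0],.027),(255,255,0)),(ring(p+B[:,0]*.049,B[:,0],.017),(0,255,0))):
        cv2.polylines(im,[np.int32((proj(P,C)-[x0,y0])*sc*16)],True,col,1,cv2.LINE_AA,4)
    r_,c_=[(0,0),(300,0),(300,400)][k]; o[r_:r_+300,c_:c_+400]=im
cv2.imwrite("pics/near.png",o)
E
```

```text
t 8.12 tcp [0.5535 0.0614 0.2675] F [-0.7 -0.2 -0.4] gap 0.32
 rot first(tool) [ 0. -0. -0.] | 0.001  then shift mm(goal tool axes) [-0.5  0.4  0.2]  shift now-axes [-0.5  0.4  0.2]
```

View pics/near.png

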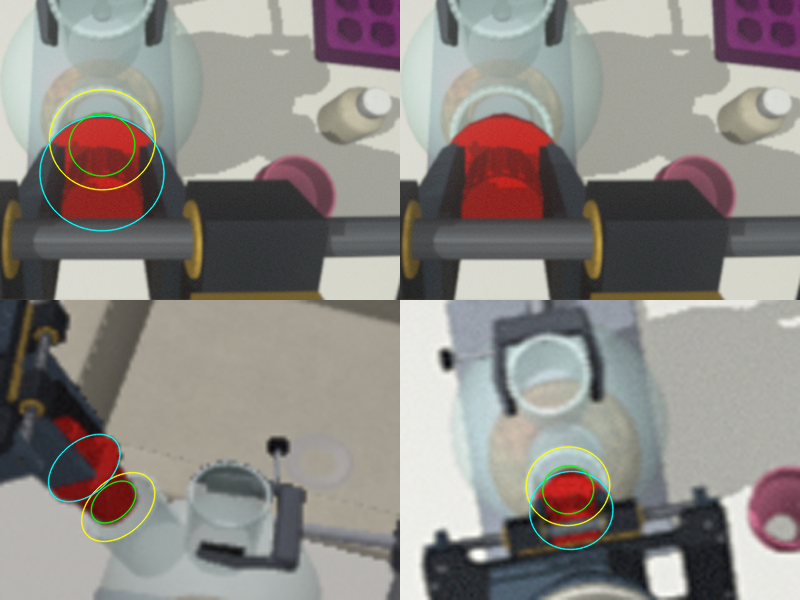

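The tip ring (green) sits inside the side mouth's ring (yellow) in all three views, and the red flange matches its cyan ring. I'll insert slowly.

servo_tool(increments=[[8, 0.3, 0.2, 0, 0, 0, 1], [8, 0, 0, 0, 0, 0, 1], [8, 0, 0, 0, 0, 0, 1], [7, 0, 0, 0, 0, 0, 1], [5, 0, 0, 0, 0, 0, 1], [0, 0, 0, 0, 0, 0, 1]])

```text
time_s: 9.02
position: [0.5748, 0.0641, 0.2371]
tcp_rot: [0.645, 0.595, 0.381, -0.29]
ft_force: [0.2, -0.5, -0.9]
finger_gap: 0.321
```

```bash
python3 - <<'E'
from h import *
plan(sm+nn*.010,Rgoal(np.radians(33),sgn=-1))
E
```

```text
t 9.03 tcp [0.5748 0.0641 0.2371] F [ 0.2 -0.5 -0.9] gap 0.321
 rot first(tool) [ 0.     0.    -0.003] | 0.003  then shift mm(goal tool axes) [ 7.3 -1.  -0.3]  shift now-axes [ 7.3 -1.1 -0.3]
```

servo_tool(increments=[[3, -1, -0.3, 0, 0, -0.003, 1], [2, 0, 0, 0, 0, 0, 1], [1.5, 0, 0, 0, 0, 0, 1], [1, 0, 0, 0, 0, 0, 1], [0, 0, 0, 0, 0, 0, 1]])

```text
time_s: 9.65
position: [0.5775, 0.0647, 0.2329]
tcp_rot: [0.646, 0.595, 0.381, -0.29]
ft_force: [0.6, 0.2, -0.6]
finger_gap: 0.322
```

servo_tool(increments=[[2, 0, 0, 0, 0, 0, 1]])

```text
time_s: 9.78
position: [0.5785, 0.0648, 0.2321]
tcp_rot: [0.646, 0.595, 0.381, -0.289]
ft_force: [-21.5, -3.3, 27.0]
finger_gap: 0.32
```

```bash
python3 - <<'E'
from h import *
plan(sm+nn*.010,Rgoal(np.radians(33),sgn=-1))
E
```

```text
t 9.78 tcp [0.5785 0.0648 0.2321] F [-21.5  -3.3  27. ] gap 0.32
 rot first(tool) [ 0.002  0.002 -0.005] | 0.005  then shift mm(goal tool axes) [ 1.1 -1.4 -0.2]  shift now-axes [ 1.1 -1.4 -0.2]
```

servo_tool(increments=[[-0.3, 0, 0, 0, 0, 0, 1], [0, 0, 0, 0, 0, 0, 0.4], [0, 0, 0, 0, 0, 0, 0.4], [0, 0, 0, 0, 0, 0, 0.4], [-10, 0, 0, 0, 0, 0, 0.4], [-20, 0, 0, 0, 0, 0, 0.4], [-30, 0, 0, 0, 0, 0, 0.3], [-30, 0, 0, 0, 0, 0, 0.2], [0, 0, 0, 0, 0, 0, 0]])

```text
time_s: 10.9
position: [0.527, 0.0572, 0.3111]
tcp_rot: [0.646, 0.595, 0.38, -0.289]
ft_force: [0.8, -0.2, -0.8]
finger_gap: 0.877
```

```bash
python3 - <<'E'
from h import *
plan([.4795,-.338,.20],Rgoal(0,sgn=-1))
def ring(c0,ax,rad):
    a=np.linspace(0,2*np.pi,60); u=np.cross(ax,[0,1,0]); u/=np.linalg.norm(u); v=np.cross(ax,u); return c0+rad*(np.cos(a)[:,None]*u+np.sin(a)[:,None]*v)
rois={"wrist":(240,150,560,390),"scene":(310,140,430,230)}
o=np.zeros((600,800,3),np.uint8)
for k,n in enumerate(("wrist","scene")):
    C=cal(n); im=optics.read_camera(n)[:,:,::-1].copy(); x0,y0,x1,y1=rois[n]
    sc=400/(x1-x0); im=cv2.resize(im[y0:y1,x0:x1],(400,300),interpolation=cv2.INTER_CUBIC)
    o[:300,k*400:k*400+400]=im; im=im.copy()
    for P,col in((ring(sm,nn,.028),(0,255,255)),(ring(sm+nn*.006,nn,.027),(255,255,0)),(ring(sm+nn*.039,nn,.015),(0,255,0))):
        cv2.polylines(im,[np.int32((proj(P,C)-[x0,y0])*sc*16)],True,col,1,cv2.LINE_AA,4)
    o[300:,k*400:k*400+400]=im
cv2.imwrite("pics/seated.png",o)
E
```

```text
t 10.9 tcp [0.527  0.0572 0.3111] F [ 0.8 -0.2 -0.8] gap 0.877
 rot first(tool) [ 0.001  0.003 -0.581] | 0.581  then shift mm(goal tool axes) [ 111.1 -105.2  383.9]  shift now-axes [  36.1 -149.6  383.6]
```

View pics/seated.png

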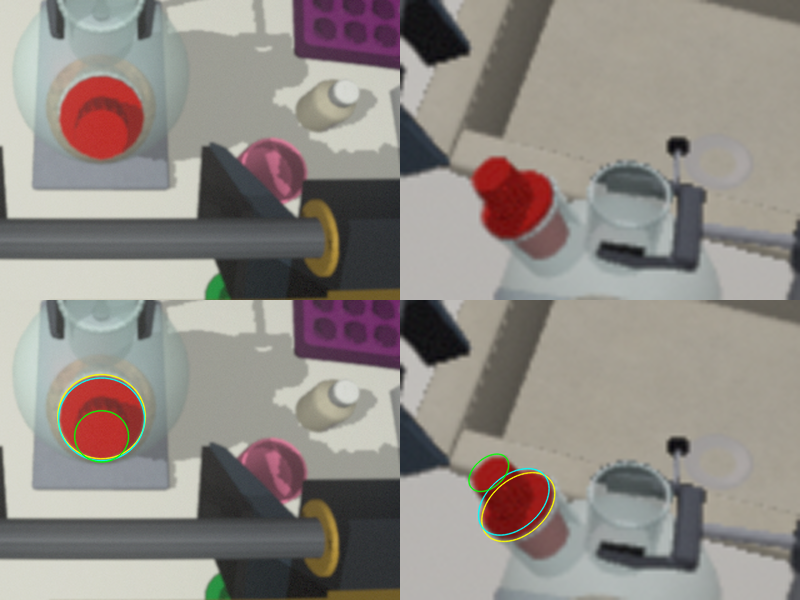

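Seated: the red flange lies on the side neck's rim with the cone visible inside the neck and the knob outwards. The predicted flange and knob rings coincide with it. Now the funnel.

servo_tool(increments=[[0, 0, 20, 0, 0, -0.097, 0], [0, 0, 25, 0, 0, -0.097, 0], [0, 0, 25, 0, 0, -0.097, 0], [0, 0, 25, 0, 0, -0.097, 0], [0, 0, 25, 0, 0, -0.097, 0], [0, 0, 25, 0, 0, -0.097, 0], [9, -10, 24, 0, 0, 0, 0], [9, -10, 24, 0, 0, 0, 0], [9, -10, 24, 0, 0, 0, 0], [9, -10, 24, 0, 0, 0, 0], [9, -10, 24, 0, 0, 0, 0], [9, -10, 24, 0, 0, 0, 0], [9, -10, 24, 0, 0, 0, 0], [9, -10, 24, 0, 0, 0, 0], [9, -10, 24, 0, 0, 0, 0], [9, -10, 18, 0, 0, 0, 0], [0, 0, 0, 0, 0, 0, 0]])

```text
time_s: 13.12
position: [0.4803, -0.3427, 0.1932]
tcp_rot: [0.521, 0.451, 0.552, -0.469]
ft_force: [0.1, 0.6, -0.2]
finger_gap: 0.999
```

```bash
python3 - <<'E'
from h import *
plan([.4795,-.338,.130],Rgoal(0,sgn=-1))
c=cal("wrist"); im=optics.read_camera("wrist"); cv2.imwrite("pics/w2.png",im[:,:,::-1])
hs=cv2.cvtColor(im,cv2.COLOR_RGB2HSV); h,s,v=[hs[...,i].astype(int) for i in range(3)]
m=((h>103)&(h<130)&(s>70)&(v>25)).astype(np.uint8)
u0=proj([.4795,-.338,.1],c)[0]; print("pred",u0,proj([.4795,-.338,.116],c)[0])
n,l,st,_=cv2.connectedComponentsWithStats(m); 
for r in st[1:]:
    if r[4]>300: print(r)
x,f=bbox_fit(FUN,m*(l==l[int(u0[1]),int(u0[0])]),c,[.48,-.338]); print(x.round(4),f.round(1))
E
```

```text
t 13.12 tcp [ 0.4803 -0.3427  0.1932] F [ 0.1  0.6 -0.2] gap 0.999
 rot first(tool) [ 0.005 -0.017  0.048] | 0.051  then shift mm(goal tool axes) [63.2 -0.1 -4.8]  shift now-axes [63.2  2.9 -3.7]
pred [317.14877942 240.75790437] [316.51757046 247.71182113]
[ 268    0  149   54 6437]
[314   0  60  14 602]
[ 273  198   85   87 5304]
[ 0.48   -0.3368] [-0.5 -1.3  0.4  1.4]
```

servo_tool(increments=[[0, 1, -5.5, 0.005, -0.017, 0.048, 0], [15, 0, 0, 0, 0, 0, 0], [20, 0, 0, 0, 0, 0, 0], [20, 0, 0, 0, 0, 0, 0], [8, 0, 0, 0, 0, 0, 0], [0, 0, 0, 0, 0, 0, 0]])

```text
time_s: 13.92
position: [0.4828, -0.3335, 0.1269]
tcp_rot: [0.536, 0.461, 0.537, -0.461]
ft_force: [1.1, 0.5, -0.5]
finger_gap: 1.001
```

```bash
python3 - <<'E'
from h import *
plan([.480,-.337,.087],Rgoal(0,sgn=-1))
E
```

```text
t 13.93 tcp [ 0.4828 -0.3335  0.1269] F [ 1.1  0.5 -0.5] gap 1.001
 rot first(tool) [ 0.004 -0.001  0.001] | 0.004  then shift mm(goal tool axes) [39.9 -3.3  3. ]  shift now-axes [39.9 -3.2  3.1]
```

servo_tool(increments=[[5, -3.2, 3, 0.004, 0, 0, 0], [10, 0, 0, 0, 0, 0, 0], [10, 0, 0, 0, 0, 0, 0], [10, 0, 0, 0, 0, 0, 0], [4, 0, 0, 0, 0, 0, 0], [0, 0, 0, 0, 0, 0, 0]])

```text
time_s: 14.68
position: [0.4804, -0.3376, 0.086]
tcp_rot: [0.535, 0.462, 0.536, -0.462]
ft_force: [0.5, -0.2, -0.1]
finger_gap: 0.998
```

```bash
python3 - <<'E'
from h import *
plan([.480,-.337,.087],Rgoal(0,sgn=-1))
E
```

```text
t 14.68 tcp [ 0.4804 -0.3376  0.086 ] F [ 0.5 -0.2 -0.1] gap 0.998
 rot first(tool) [-0.    -0.     0.001] | 0.001  then shift mm(goal tool axes) [-1.  -0.3 -0.7]  shift now-axes [-1.  -0.3 -0.7]
```

servo_tool(increments=[[0, 0, 0, 0, 0, 0, 1], [0, 0, 0, 0, 0, 0, 1], [0, 0, 0, 0, 0, 0, 1], [0, 0, 0, 0, 0, 0, 1], [-10, 0, 0, 0, 0, 0, 1], [-20, 0, 0, 0, 0, 0, 1], [-30, 0, 0, 0, 0, 0, 1], [-30, 0, 0, 0, 0, 0, 1], [-30, 0, 0, 0, 0, 0, 1], [-30, 0, 0, 0, 0, 0, 1], [-30, 0, 0, 0, 0, 0, 1], [-30, 0, 0, 0, 0, 0, 1], [-30, 0, 0, 0, 0, 0, 1], [-30, 0, 0, 0, 0, 0, 1], [-15, 0, 0, 0, 0, 0, 1], [0, 0, 0, 0, 0, 0, 1]], squeeze=15)

```text
time_s: 16.68
position: [0.4791, -0.3362, 0.3893]
tcp_rot: [0.537, 0.462, 0.534, -0.462]
ft_force: [-0.4, 0.1, -1.6]
finger_gap: 0.68
```

```bash
python3 - <<'E'
from h import *
plan(cm+[0,0,.016+.046+.05],Rgoal(0,sgn=-1)); print(cm)
E
```

```text
t 16.68 tcp [ 0.4791 -0.3362  0.3893] F [-0.4  0.1 -1.6] gap 0.68
 rot first(tool) [-0.     0.004 -0.003] | 0.005  then shift mm(goal tool axes) [  24.3  232.3 -382.1]  shift now-axes [  23.4  232.1 -382.3]
[0.6525 0.076  0.253 ]
```

servo_tool(increments=[[0, 10, -15, 0, 0, 0, 1], [0, 17, -28, 0, 0, 0, 1], [0, 17, -28, 0, 0, 0, 1], [0, 17, -28, 0, 0, 0, 1], [0, 17, -28, 0, 0, 0, 1], [0, 17, -28, 0, 0, 0, 1], [0, 17, -28, 0, 0, 0, 1], [0, 17, -28, 0, 0, 0, 1], [0, 17, -28, 0, 0, 0, 1], [0, 17, -28, 0, 0, 0, 1], [0, 17, -28, 0, 0, 0, 1], [0, 17, -28, 0, 0, 0, 1], [0, 17, -28, 0, 0, 0, 1], [0, 12, -20, 0, 0, 0, 1], [0, 6, -10, 0, 0, 0, 1], [0, 0, 0, 0, 0, 0, 1]])

```text
time_s: 18.68
position: [0.6517, 0.1035, 0.3763]
tcp_rot: [0.531, 0.458, 0.542, -0.463]
ft_force: [-0.0, -0.7, -1.0]
finger_gap: 0.683
```

```bash
python3 - <<'E'
from h import *
plan(cm+[0,0,.016+.046+.03],Rgoal(0,sgn=-1))
E
```

```text
t 18.68 tcp [0.6517 0.1035 0.3763] F [-0.  -0.7 -1. ] gap 0.683
 rot first(tool) [ 0.004 -0.006  0.015] | 0.017  then shift mm(goal tool axes) [31.3 -3.2 27.4]  shift now-axes [31.2 -2.9 27.5]
```

servo_tool(increments=[[0, -2, 14, 0.004, -0.006, 0.015, 1], [0, -1, 13, 0, 0, 0, 1], [0, 0, 0, 0, 0, 0, 1], [12, 0, 0, 0, 0, 0, 1], [12, 0, 0, 0, 0, 0, 1], [0, 0, 0, 0, 0, 0, 1]])

```text
time_s: 19.42
position: [0.6519, 0.0711, 0.3504]
tcp_rot: [0.535, 0.462, 0.534, -0.463]
ft_force: [0.7, -0.0, -1.2]
finger_gap: 0.685
```

```bash
python3 - <<'E'
from h import *
plan(cm+[0,0,.016+.046+.005],Rgoal(0,sgn=-1))
p,r,o=tcp(); B=r.as_matrix()
def ring(c0,ax,rad):
    a=np.linspace(0,2*np.pi,60); u=np.cross(ax,[0,1,0]); u/=np.linalg.norm(u); v=np.cross(ax,u); return c0+rad*(np.cos(a)[:,None]*u+np.sin(a)[:,None]*v)
rois={"wrist":(160,120,480,360),"scene":(310,100,430,190),"top":(245,130,365,220)}
o=np.zeros((600,800,3),np.uint8)
for k,n in enumerate(("wrist","scene","top")):
    C=cal(n); im=optics.read_camera(n)[:,:,::-1].copy(); x0,y0,x1,y1=rois[n]
    sc=400/(x1-x0); im=cv2.resize(im[y0:y1,x0:x1],(400,300),interpolation=cv2.INTER_CUBIC)
    if k==1: o[:300,400:]=im
    for P,col in((ring(cm,np.array([0,0,1.]),.028),(0,255,255)),(ring(p-B[:,0]*.030,B[:,0],.031),(255,255,0)),(ring(p+B[:,0]*.062,B[:,0],.015),(0,255,0))):
        cv2.polylines(im,[np.int32((proj(P,C)-[x0,y0])*sc*16)],True,col,1,cv2.LINE_AA,4)
    r_,c_=[(0,0),(300,0),(300,400)][k]; o[r_:r_+300,c_:c_+400]=im
cv2.imwrite("pics/near2.png",o)
E
```

```text
t 19.43 tcp [0.6519 0.0711 0.3504] F [ 0.7 -0.  -1.2] gap 0.685
 rot first(tool) [-0.004  0.001 -0.   ] | 0.004  then shift mm(goal tool axes) [30.4  1.3 -4.7]  shift now-axes [30.4  1.3 -4.8]
```

View pics/near2.png

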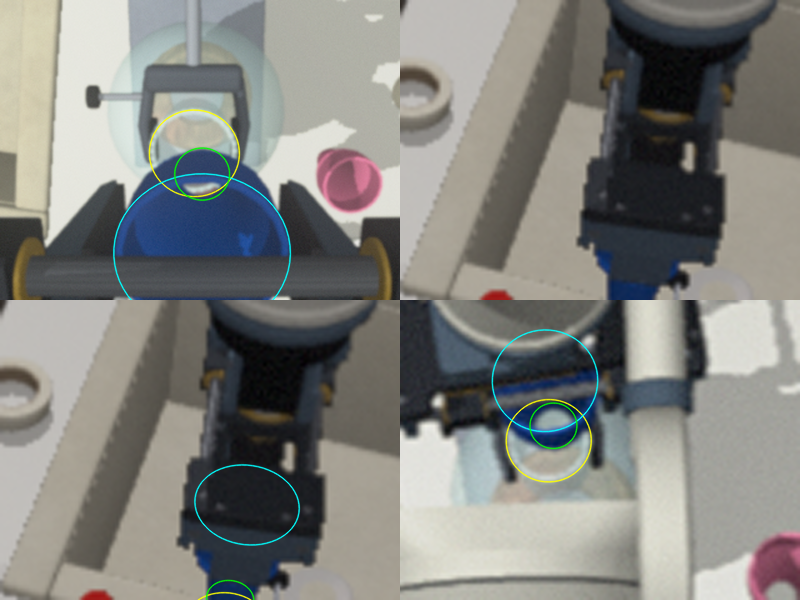

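The funnel is held upright, its rim matches the cyan ring, and the clear yellow ring fits the centre mouth. I'll correct the 5 mm offset and then let it down.

servo_tool(increments=[[2, 1.3, -4.7, -0.004, 0, 0, 1], [6, 0, 0, 0, 0, 0, 1], [8, 0, 0, 0, 0, 0, 1], [8, 0, 0, 0, 0, 0, 1], [0, 0, 0, 0, 0, 0, 1]])

```text
time_s: 20.2
position: [0.6534, 0.0768, 0.3265]
tcp_rot: [0.537, 0.462, 0.535, -0.461]
ft_force: [-0.2, 0.1, -0.4]
finger_gap: 0.677
```

```bash
python3 - <<'E'
from h import *
plan(cm+[0,0,.016],Rgoal(0,sgn=-1))
E
```

```text
t 20.2 tcp [0.6534 0.0768 0.3265] F [-0.2  0.1 -0.4] gap 0.677
 rot first(tool) [ 0.001  0.001 -0.003] | 0.003  then shift mm(goal tool axes) [57.5 -1.   0.6]  shift now-axes [57.5 -1.1  0.5]
```

servo_tool(increments=[[6, -1, 0.5, 0, 0, -0.003, 1], [6, 0, 0, 0, 0, 0, 1], [6, 0, 0, 0, 0, 0, 1], [6, 0, 0, 0, 0, 0, 1], [6, 0, 0, 0, 0, 0, 1]])

```text
time_s: 20.82
position: [0.6527, 0.0758, 0.2949]
tcp_rot: [0.536, 0.461, 0.535, -0.462]
ft_force: [-0.2, 0.4, -1.1]
finger_gap: 0.686
```

```bash
python3 - <<'E'
from h import *
plan(cm+[0,0,.016],Rgoal(0,sgn=-1))
E
```

```text
t 20.82 tcp [0.6527 0.0758 0.2949] F [-0.2  0.4 -1.1] gap 0.686
 rot first(tool) [ 0.001  0.002 -0.001] | 0.002  then shift mm(goal tool axes) [25.9 -0.1 -0.2]  shift now-axes [25.9 -0.1 -0.2]
```

servo_tool(increments=[[6, 0, 0, 0, 0, 0, 1], [6, 0, 0, 0, 0, 0, 1], [5, 0, 0, 0, 0, 0, 1], [3, 0, 0, 0, 0, 0, 1], [2, 0, 0, 0, 0, 0, 1]])

```text
time_s: 21.45
position: [0.6526, 0.0758, 0.271]
tcp_rot: [0.536, 0.461, 0.535, -0.462]
ft_force: [0.1, -0.0, 0.1]
finger_gap: 0.683
```

```bash
python3 - <<'E'
from h import *
plan(cm+[0,0,.016],Rgoal(0,sgn=-1))
E
```

```text
t 21.45 tcp [0.6526 0.0758 0.271 ] F [ 0.1 -0.   0.1] gap 0.683
 rot first(tool) [ 0.001  0.002 -0.   ] | 0.002  then shift mm(goal tool axes) [ 2.  -0.  -0.2]  shift now-axes [ 2.  -0.  -0.2]
```

servo_tool(increments=[[1, 0, 0, 0, 0, 0, 1], [1, 0, 0, 0, 0, 0, 1]])

```text
time_s: 21.7
position: [0.6527, 0.0759, 0.2696]
tcp_rot: [0.536, 0.461, 0.535, -0.462]
ft_force: [-4.1, -0.1, 10.5]
finger_gap: 0.683
```

servo_tool(increments=[[1, 0, 0, 0, 0, 0, 1]])

```text
time_s: 21.82
position: [0.6528, 0.0759, 0.2696]
tcp_rot: [0.537, 0.461, 0.535, -0.461]
ft_force: [-5.6, -0.3, 11.7]
finger_gap: 0.683
```

The ring meets the rim at the expected height with 12 N. Releasing.

servo_tool(increments=[[-0.2, 0, 0, 0, 0, 0, 1], [0, 0, 0, 0, 0, 0, 0.2], [0, 0, 0, 0, 0, 0, 0], [0, 0, 0, 0, 0, 0, 0], [0, 0, 0, 0, 0, 0, 0], [-5, 0, 0, 0, 0, 0, 0], [-10, 0, 0, 0, 0, 0, 0], [-15, 0, 0, 0, 0, 0, 0], [-20, 0, 0, 0, 0, 0, 0], [-25, 0, 0, 0, 0, 0, 0], [-25, 0, 0, 0, 0, 0, 0], [0, -30, 0, 0, 0, 0, 0], [0, -40, 0, 0, 0, 0, 0], [0, -40, 0, 0, 0, 0, 0], [0, -40, 0, 0, 0, 0, 0], [0, -40, 0, 0, 0, 0, 0], [0, -20, 0, 0, 0, 0, 0], [0, 0, 0, 0, 0, 0, 0]])

```text
time_s: 24.08
position: [0.4402, 0.0441, 0.3845]
tcp_rot: [0.541, 0.465, 0.531, -0.458]
ft_force: [0.8, -0.0, 0.4]
finger_gap: 1.002
```

```bash
python3 - <<'E'
from h import *
p,r,o=tcp(); print(p.round(3),o["time_s"],o["ft_force"].round(1))
def ring(c0,ax,rad):
    a=np.linspace(0,2*np.pi,60); u=np.cross(ax,[0,1,0]); u/=np.linalg.norm(u); v=np.cross(ax,u); return c0+rad*(np.cos(a)[:,None]*u+np.sin(a)[:,None]*v)
z=np.array([0,0,1.])
rois={"wrist":(0,0,640,480),"scene":(310,130,430,220),"top":(245,130,365,220)}
o=np.zeros((600,800,3),np.uint8)
for k,n in enumerate(("wrist","scene","top")):
    C=cal(n); im=optics.read_camera(n)[:,:,::-1].copy(); x0,y0,x1,y1=rois[n]
    sc=400/(x1-x0); im=cv2.resize(im[y0:y1,x0:x1],(400,300),interpolation=cv2.INTER_CUBIC)
    if k==1: o[:300,400:]=im
    for P,col in((ring(cm,z,.0275),(0,255,255)),(ring(cm+z*.046,z,.031),(255,255,0)),(ring(sm+nn*.006,nn,.027),(255,255,0)),(ring(sm+nn*.039,nn,.015),(0,255,0))):
        cv2.polylines(im,[np.int32((proj(P,C)-[x0,y0])*sc*16)],True,col,1,cv2.LINE_AA,4)
    r_,c_=[(0,0),(300,0),(300,400)][k]; o[r_:r_+300,c_:c_+400]=im
cv2.imwrite("pics/final.png",o)
E
```

```text
[0.44  0.044 0.384] 24.075 [ 0.8 -0.   0.4]
```

View pics/final.png

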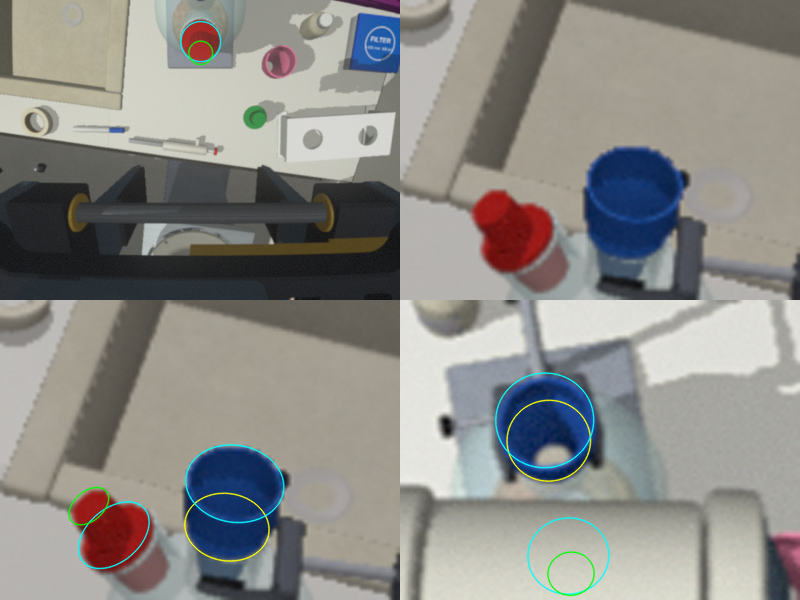

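Both parts are in place: the funnel's upper rim fits its predicted ring in the scene and top views, and the stopper still sits on its ring. The bystanders show no sign of having moved and the gripper is clear.

```bash
python3 -c "
from workcell import robot
print(robot.sign_off())"
```

```text
the job is handed in; nothing more can be done
None
```

The red stopper is in the slanted side neck and the blue powder funnel stands in the centre neck. I handed the job in at about 24 s; no verdict came back.

- **Stopper:** I tilted it 33° onto the neck's axis and pushed until the flange met the rim. The wrist force was about 35 N, roughly along the axis. It stopped about 1 mm short of my estimate of home, which is within my measuring error.
- **Funnel:** I let it down upright until the stop ring met the rim at about 12 N. The tool was then within 1 mm of the expected height and sideways position.
- **Last pictures:** The stopper's flange and knob matched their predicted outlines in the scene and wrist views. The funnel's upper rim matched in the scene and top views. The arm hid the stopper in the top view, so I could not check it from there.
- **Bystanders:** The pipette, bottle, filter box, marker, green stopper and pink funnel showed no sign of having moved. I judged that by eye and did not measure it.
- **Disagreement along the way:** My first wrist-camera fit put the funnel about 5 mm off because the colour mask was poor. A second, closer fit agreed with the other cameras before I gripped it.

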